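# Build up the plate pack of a conveyor overload clutch

### The job

The overload clutch of the overhead conveyor is part-built on the bench, with its first friction disc already down on the splined hub; carry on the pack. Fit the steel separator plate next, its four notched ears over the four drive pins, then the second friction disc with its inner teeth in the grooves of the hub; lower each one all the way down rather than letting it drop, so that it lies flat on the plate below, and let go of it. Leave the pressure plate, wrench, hook bin and grease tin where they are.

Things in the scene. Friction and masses are not known exactly. Their poses are not given: they have to be found in the camera images.
- clutch: The part-built clutch, upright, fixed to the bench: dark assembly plate 170 x 170 x 12 mm, on it a chain sprocket and a grey cast flange, 112 mm across at its top face, 32 mm above the bench. It carries four upright pins and the splined hub. Its x axis points at a hub key and midway between two pins. Origin: on the hub axis at bench height, z up.
- end_face (a point): Point on the hub axis at the bright end face, 64 mm across, 36 mm above the bench, on which the pack lies: first disc 8 mm thick, then separator 6 mm (its underside ends 44 mm above the bench), then second disc 8 mm (its underside ends 50 mm above the bench). Axes as the clutch.
- hub_top (a point): Top centre of the upright steel splined hub, 90 mm above the bench. Core 30 mm in diameter, its top 5 mm tapered to 24 mm. Six keys, 7.5 mm wide, 40 mm across opposite keys, at 0, 60, 120... degrees from the clutch's x axis, end 82 mm above the bench, their ends rounded as a lead-in. The grooves lie between, at 30, 90, 150... degrees. Axes as the clutch.
- pin_top (a point): Ball-shaped top, 76.5 mm above the bench, of one of four upright steel drive pins, 9 mm in diameter, on a circle of 42 mm radius about the hub at 45, 135, 225 and 315 degrees from the clutch's x axis (this one at 45). Neighbouring pins leave 50 mm free, so fingers that hold a plate across its diameter along the clutch's x or y axis pass between the pins.
- first_disc_mid (a point): Centre (4 mm above its underside) of the first friction disc, already down on the hub and loose on it: same shape as the second disc.
- separator_mid (a point): Centre (3 mm above its underside) of the loose bright steel separator plate, flat on the bench: ring 64 mm outside, bore 43.6 mm (clears the hub keys), 6 mm thick, about 140 g, faces alike. Four ears, 25 mm wide, reach to 49 mm from the centre at 45, 135, 225, 315 degrees from its x axis; each has a notch 11 mm wide, open outwards, cut in to 36 mm from the centre. The rim is free along its x and y axes.
- second_disc_mid (a point): Centre (4 mm above its underside) of the loose second friction disc, brown, flat on the bench: round, 64 mm outside, 8 mm thick, about 90 g, faces alike. Bore 42 mm with six steel teeth inward, 7 mm wide, 32 mm across the tips, at 30, 90, 150... degrees from its x axis: with x along the clutch's (or 60 degrees on, and so on) they enter the grooves, with some 4 degrees and 1 mm of play.
- pressure_plate: Bystander: yellow pressure plate, 92 mm in diameter, with six short upright springs, 31 mm high, loose. Origin under its centre.
- wrench: Bystander: steel wrench 200 mm long lying on the bench along its x axis.
- hook_bin: Bystander: open yellow bin 160 x 120 x 65 mm with wire hanging hooks. Origin under its centre.
- grease_tin: Bystander: closed tin 72 mm in diameter, 85 mm high. Origin under its centre.
There are look-alikes about, which are no part of the job. Several things look just like the part that bears separator_mid: the one meant starts nearest to the robot's base.

How it is judged:
By the outcome, as a careful person would: the job done as asked, in the order asked, and still so for the second after the job is handed in, with the robot touching nothing.
It also fails if it takes over 58 s, if anything falls off the work surface, if the arm or the gripper's body presses on something with over 40 N, if the wrist force passes 120 N, or if a joint passes its speed limit or range.

### The arm

A 6-joint arm with a two-finger parallel gripper is mounted at the origin on the work surface. World frame = base frame: x ahead of the robot, y to its left, z up, the work surface at z = 0. Lengths are in m, angles in rad, forces in N, time in s.
With the tool pointing down it reaches from about 0.275 to 0.875 m from the base axis. Payload 12.5 kg.
Tool frame: the origin (TCP) lies at the very end of the fingers, on their centre line; the grasp point (between the pads) lies 19 mm behind it; z points along the fingers, y is the direction in which the jaws open and shut (so a half turn about z gives the same grasp; the last joint's range is limited). The gripper opens to 85 mm and grips with 20 to 120 N. Pads are 22 mm wide; open, the fingers measure 114 mm over their backs; the gripper's body (76 mm by 85 mm) begins 54 mm behind the grasp point. The pads swing forward as they close: fully open they stand 13 mm farther back than shut.
Start: joints at [1.195, 0.351, 1.652, -0, 1.139, -0.085], TCP at [0.158, 0.527, 0.231] pointing down, gripper open.
Joint ranges: [-2.75, 2.75], [-0.79, 2.1], [0.01, 2.65], [-1.57, 4.71], [0.07, 3.14], [-2.87, 2.87]. Speed limits (rad/s): [2.22, 2.22, 2.79, 3.14, 3.14, 3.14].

### API

Orientations are given as a rotation vector (axis times angle).
In Python, from workcell import robot gives the robot as it stands.
- The arm moves only by the shell command python3 -m handwheel 'ROWS' [OPENING]. ROWS is a JSON object of lists of equal length, an entry for each row: "slide": the shift along the tool's x, y, z in mm, a list of three; "rotation": the turn, a rotation vector about the tool's x, y, z in rad, a list of three. A call has 1 to 5 rows; each row shifts and turns the commanded pose from where the row before left it, along the tool's axes as they then stand; what a row does not reach is not made up. A row lasts 1/8 s, in which the tool goes at most 62.5 mm and 10.7 degrees, less where a joint would pass 70% of its speed; a pose out of reach is approached as far as the arm can. A call with a gripper value outside its range is refused whole. OPENING is the gripper command: -1 is fully open, 1 is shut, values between are in proportion, set as the call begins (- or left out, the last holds). The fingers move at their own pace and stop on an object; the grip force is fixed at half the most. Time passes only in rows, so rows that do not move let the fingers close. It gives the time, the measured TCP pose, the force and the opening at its end, in the units of the state.
- robot.state(): the state, without advancing time (a new reading comes with each control period).
- robot.read_camera(name): name is "side" or "top" or "wrist"; returns a dict with "pixels" (384x512x3 uint8, red, green, blue), "depth" (384x512 float32, m along the optical axis (not along the pixel's ray), 0 where there is no reading), "vertical_fov" (degrees; the focal length in pixels is half the picture's height over the tangent of half this angle, whatever the lens; pixels are square), "cx", "cy" (the principal point, pixels), "camera_from_world" (4x4, takes a point from world to camera coordinates). Camera axes: x right, y down, z forward; pixel columns grow to the right and rows downward; lengths in m; the calibration is good to about 2 mm. A picture is of the moment at which its call begins.
- robot.hand_in(): hands the job in, once; it reports no verdict.
The state is a dict: "time": time; "q": joint angles; "qvel": joint speeds; "tau": joint torques, N m; "tool_pos": TCP position; "orientation": TCP orientation; "wrist_force": force on the tool from outside, world axes, zero at the start; "ft_torque": the same for the moment, N m; "grip_width": finger opening in m.
Only numpy, scipy, OpenCV 4.12 (cv2) and the standard library are available. Lean on these libraries where they do the work, as an engineer would, in place of code of your own. Each camera call takes 0.05 s, during which the arm holds its last target. There are 200 camera calls.

## Working session

There is one attempt and no reset: what is moved stays moved. The work goes in short steps, Python scripts to look and compute and a shell command to move; the robot and the scene stay as the last step left them, time stands still between calls to the robot, and variables do not carry over. Pictures are saved under pics/ and viewed, about 8 in all and at most 12, crops included, and the job is handed in when it is done.

```bash
ls; mkdir -p pics
cat > h.py <<'E'
import numpy as np, cv2
from workcell import robot
from scipy.spatial.transform import Rotation as R
def save(c,f,roi=None,s=1):
    p=c['pixels'][...,::-1]
    if roi: p=p[roi[1]:roi[3],roi[0]:roi[2]]
    cv2.imwrite('pics/'+f,cv2.resize(p,None,fx=s,fy=s,interpolation=cv2.INTER_CUBIC))
def f_(c): return c['pixels'].shape[0]/2/np.tan(np.radians(c['vertical_fov'])/2)
def rays(c,uv):
    uv=np.atleast_2d(uv).astype(float); f=f_(c)
    return np.c_[(uv[:,0]-c['cx'])/f,(uv[:,1]-c['cy'])/f,np.ones(len(uv))]
def onz(c,uv,z):
    "world points of pixels on height z"
    T=np.linalg.inv(c['camera_from_world']); d=rays(c,uv)@T[:3,:3].T; o=T[:3,3]
    return o+d*((z-o[2])/d[:,2])[:,None]
def cloud(c):
    h,w=c['depth'].shape; v,u=np.mgrid[:h,:w]
    T=np.linalg.inv(c['camera_from_world'])
    P=rays(c,np.c_[u.ravel(),v.ravel()])*c['depth'].reshape(-1,1)
    return (P@T[:3,:3].T+T[:3,3]).reshape(h,w,3)
E
python3 - <<'E'
from h import *
for n in('top','side'):
    c=robot.read_camera(n); save(c,n+'0.png',s=1.5); np.save(n+'0.npy',c,allow_pickle=True)
    print(n,c['vertical_fov'],np.linalg.inv(c['camera_from_world']).round(3).tolist())
s=robot.state();print(s)
E
```

```text
pics
top 57.982348064905025 [[-0.005, -0.992, 0.126, 0.451], [-1.0, 0.005, -0.002, -0.013], [0.002, -0.126, -0.992, 1.036], [0.0, 0.0, 0.0, 1.0]]
side 55.30184442645972 [[-0.818, -0.331, 0.47, -0.015], [-0.574, 0.456, -0.68, 0.872], [0.011, -0.826, -0.563, 0.806], [0.0, 0.0, 0.0, 1.0]]
{'time': 0.1, 'q': array([ 1.19538742e+00,  3.51185376e-01,  1.65233128e+00, -1.51612320e-05,
        1.13910547e+00, -8.46199594e-02]), 'qvel': array([ 2.48397651e-03,  5.93992792e-05, -2.06236484e-03,  3.23781781e-04,
       -7.37123709e-04,  1.56244901e-03]), 'tau': array([-3.21817142e-04, -5.06832004e+01, -2.91871905e+01, -1.66907198e-04,
        2.70152690e-03,  2.92112668e-05]), 'tool_pos': array([0.15757371, 0.52664585, 0.23082156]), 'orientation': array([-4.55120603e-01, -3.10822726e+00,  1.57932011e-03]), 'wrist_force': array([-0.66572497,  0.12977695, -0.40050007]), 'ft_torque': array([ 0.02586979, -0.00107996, -0.03136736]), 'grip_width': 0.08533661223379622}
```

View pics/top0.png

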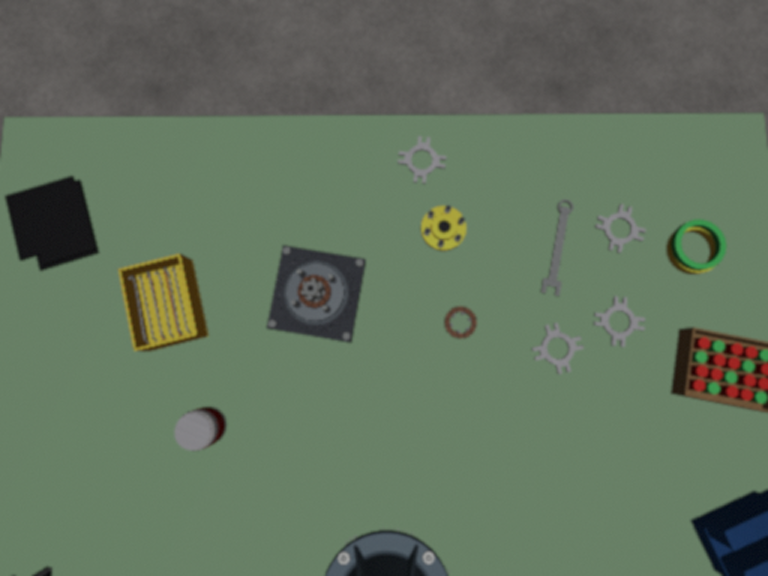

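View pics/side0.png

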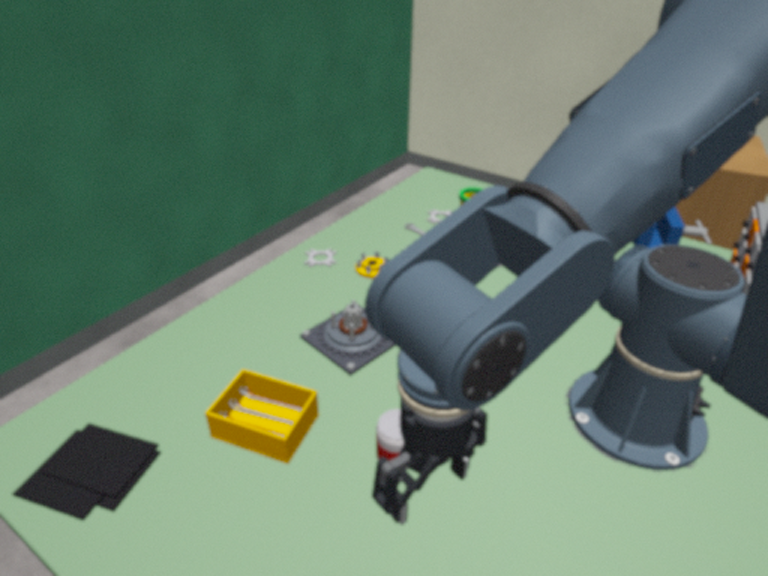

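The top view (1.5x pixels) shows the clutch at (316,293), the brown disc at (460,322) and the separator nearest the base at (558,348), with its look-alikes at (620,321), (620,228) and (422,160). The side view is mostly blocked by the arm.

Run:
```python
from h import *
c=np.load('top0.npy',allow_pickle=True).item()
for n,uv,z in [('clutch',(316,293),.05),('disc',(460,322),.008),('sep',(558,348),.006),('sepB',(620,321),.006),('sepC',(422,160),.006),('base',(386,600),.0),('tin',(197,430),.085)]:
    p=onz(c,np.array(uv)/1.5,z)[0]; print(n,p.round(3),np.hypot(*p[:2]).round(3))
w=robot.read_camera('wrist');s=robot.state()
T=np.linalg.inv(w['camera_from_world']);Rt=R.from_rotvec(s['orientation']).as_matrix()
print('tool R',Rt.round(3).tolist(),'cam in tool',(Rt.T@(T[:3,3]-s['tool_pos'])).round(4),(Rt.T@T[:3,:3]).round(3).tolist(),w['vertical_fov'],w['cx'],w['cy'])
```

```text
clutch [0.569 0.128 0.05 ] 0.583
disc [ 0.515 -0.152  0.008] 0.537
sep [ 0.463 -0.344  0.006] 0.577
sepB [ 0.515 -0.469  0.006] 0.697
sepC [ 0.849 -0.081  0.006] 0.853
base [-0.003 -0.003  0.   ] 0.004
tin [0.32  0.332 0.085] 0.461
tool R [[-0.958, 0.287, -0.0], [0.287, 0.958, -0.001], [0.0, -0.001, -1.0]] cam in tool [ 0.0658  0.0007 -0.1427] [[-0.0, -0.966, -0.26], [1.0, -0.001, 0.0], [-0.0, -0.26, 0.966]] 68.37462258120918 254.00633960688702 193.54433527116478
```

```bash
python3 -m handwheel '{"slide":[[-51,-26,0],[-51,-26,0],[-51,-26,0],[-51,-26,0],[-51,-26,0]],"rotation":[[0,0,0],[0,0,0],[0,0,0],[0,0,0],[0,0,0]]}'; python3 -m handwheel '{"slide":[[-51,-27,0],[-51,-27,0],[-51,-27,0],[-51,-26,0],[-51,-26,0]],"rotation":[[0,0,0],[0,0,0],[0,0,0],[0,0,0],[0,0,0]]}'
python3 -m handwheel '{"slide":[[0,0,0],[0,0,0]],"rotation":[[0,0,0],[0,0,0]]}'
python3 - <<'E'
from h import *
c=robot.read_camera('wrist'); save(c,'w1.png',s=1.5); np.save('w1.npy',c,allow_pickle=True); np.save('w1s.npy',robot.state(),allow_pickle=True)
print(robot.state()['q'])
E
```

```text
time: 0.78
tool_pos: [0.3657, 0.3278, 0.2313]
orientation: [0.455, 3.108, 0.0]
wrist_force: [0.2, 0.1, -0.4]
grip_width: 0.0851
time: 1.4
tool_pos: [0.572, 0.1272, 0.2312]
orientation: [-0.455, -3.108, -0.0]
wrist_force: [0.8, 0.8, 0.1]
grip_width: 0.0857
time: 1.65
tool_pos: [0.5704, 0.1289, 0.2309]
orientation: [-0.456, -3.107, 0.0]
wrist_force: [-0.3, 0.6, 0.4]
grip_width: 0.0856
[ 1.43438632e-01  4.14008549e-01  1.55902306e+00  1.94674045e-04
  1.16934023e+00 -1.13720925e+00]
```

View pics/w1.png

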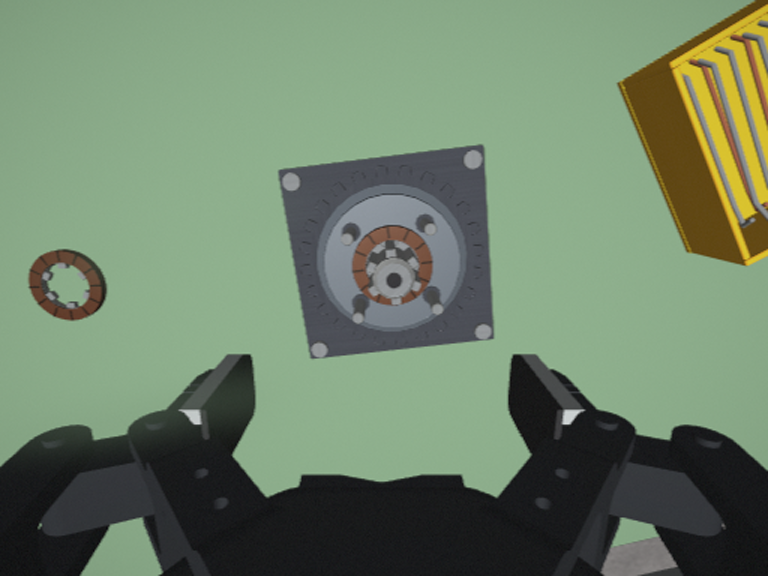

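The wrist view is sharp. It shows the hub top at about (394,280), pin tops at about (350,240), (430,228), (358,317) and (437,309), and the second disc at (67,285), all in 1.5x pixels.

```bash
cat >> h.py <<'E'
def circ(p):
    A=np.c_[2*p,np.ones(len(p))]; x=np.linalg.lstsq(A,(p**2).sum(1),rcond=None)[0]
    return x[:2],np.sqrt(x[2]+x[:2]@x[:2])
E
python3 - <<'E'
from h import *
c=np.load('w1.npy',allow_pickle=True).item();P=cloud(c);img=c['pixels'].astype(int)
q=P.reshape(-1,3)
C0=np.array([.569,.128]);r=np.hypot(*(q[:,:2]-C0).T)
h=q[(r<.03)&(q[:,2]>.0875)&(q[:,2]<.095)];print('hub top',len(h),h.mean(0),(h.max(0)+h.min(0))/2,np.ptp(h,axis=0))
m=(r>.03)&(r<.055)&(q[:,2]>.070)&(q[:,2]<.079);p=q[m]
_,lab,ctr=cv2.kmeans(p.astype(np.float32),4,None,(3,50,1e-6),5,cv2.KMEANS_PP_CENTERS)
lab=lab.ravel()
tops=np.array([p[lab==i][p[lab==i][:,2]>p[lab==i][:,2].max()-.003].mean(0) for i in range(4)])
print(tops.round(4),'mean',tops.mean(0))
d=tops[:,:2]-tops[:,:2].mean(0);print(np.hypot(*d.T),np.degrees(np.arctan2(d[:,1],d[:,0])))
# keys (z .078-.083)
k=q[(r<.025)&(q[:,2]>.079)&(q[:,2]<.0835)];dk=k[:,:2]-tops[:,:2].mean(0);rr=np.hypot(*dk.T);a=np.degrees(np.arctan2(dk[:,1],dk[:,0]))
print('keys hist',np.histogram(a[rr>.0165]%60,bins=12,range=(0,60))[0])
# disc
D0=np.array([.515,-.152]);b=(np.hypot(*(q[:,:2]-D0).T)<.045)&(q[:,2]>.004)
p=q[b];print('disc z',np.percentile(p[:,2],[5,50,95]))
t=p[p[:,2]>.006][:,:2]
ctr=t.mean(0)
for _ in range(4):
    d=t-ctr;a=np.arctan2(d[:,1],d[:,0]);R_=np.hypot(*d.T);bi=((a+np.pi)/(2*np.pi)*60).astype(int)
    e=np.array([t[bi==i][R_[bi==i].argmax()] for i in range(60) if (bi==i).any()]);ctr,rad=circ(e)
d=t-ctr;R_=np.hypot(*d.T);a=np.degrees(np.arctan2(d[:,1],d[:,0]))
print('disc',ctr,rad);s=R_<.0195
print('teeth n',s.sum(),'phase mod60',np.degrees(np.angle(np.exp(1j*np.radians(a[s])*6).sum()))/6%60,np.histogram(a[s]%60,12,(0,60))[0])
E
```

```text
hub top 499 [0.57525011 0.13760901 0.09000801] [0.57592909 0.13760231 0.08989529] [0.0265286  0.02658363 0.00476682]
[[0.5405 0.1131 0.0757]
 [0.6085 0.1608 0.0764]
 [0.5518 0.1714 0.076 ]
 [0.5996 0.1033 0.0755]] mean [0.57508888 0.13717469 0.07589989]
[0.04209169 0.04094631 0.04144556 0.04179584] [-145.16364562   35.32035177  124.26627171  -54.1567401 ]
keys hist [ 7  0  0  0  0  0  0  1 21 19 17 13]
disc z [0.005083   0.00779966 0.00905791]
disc [ 0.5165439  -0.14740966] 0.03180294427514865
teeth n 68 phase mod60 44.44100838750809 [ 0  0  0  0  0  0  6 15 13 18 15  1]
```

```bash
python3 -m handwheel '{"slide":[[-4,-60,0],[-4,-60,0],[-4,-60,0],[-4,-60,0],[-4,-60,5]],"rotation":[[0,0,0],[0,0,0],[0,0,0],[0,0,0],[0,0,0]]}'; python3 -m handwheel '{"slide":[[-4,-60,15],[-4,-60,15],[-4,-60,15],[-4,0,15],[0,0,0]],"rotation":[[0,0,0],[0,0,0],[0,0,0],[0,0,0],[0,0,0]]}'
python3 -m handwheel '{"slide":[[0,0,0]],"rotation":[[0,0,0]]}'
python3 - <<'E'
from h import *
c=robot.read_camera('wrist'); save(c,'w2.png',s=1.5); np.save('w2.npy',c,allow_pickle=True); np.save('w2s.npy',robot.state(),allow_pickle=True)
P=cloud(c);q=P.reshape(-1,3)
D0=np.array([.463,-.344]);p=q[(np.hypot(*(q[:,:2]-D0).T)<.065)&(q[:,2]>.0035)&(q[:,2]<.015)]
t=p[:,:2];ctr=t.mean(0);print('n',len(t),'z',np.percentile(p[:,2],[5,50,95]),'mean',ctr)
# centre from bore + ears: iterate bore circle
for _ in range(6):
    d=t-ctr;a=np.arctan2(d[:,1],d[:,0]);r=np.hypot(*d.T);bi=((a+np.pi)/(2*np.pi)*48).astype(int)
    e=np.array([t[bi==i][r[bi==i].argmin()] for i in range(48) if (bi==i).any()]);ctr,rad=circ(e)
print('bore',ctr,rad)
d=t-ctr;r=np.hypot(*d.T);a=np.arctan2(d[:,1],d[:,0])
s=r>.035;print('ears phase mod90',(np.degrees(np.angle(np.exp(4j*a[s]).sum()))/4)%90,'rmax',r.max(),'n',s.sum(), 'ears midbox',t[s].mean(0))
print(robot.state()['q'])
E
```

```text
time: 2.33
tool_pos: [0.5034, -0.1649, 0.2269]
orientation: [0.452, 3.108, -0.0]
wrist_force: [0.6, -0.1, -0.1]
grip_width: 0.0853
time: 2.95
tool_pos: [0.4677, -0.3398, 0.1653]
orientation: [-0.453, -3.107, -0.002]
wrist_force: [-0.3, 1.3, 0.1]
grip_width: 0.0856
time: 3.08
tool_pos: [0.4684, -0.3399, 0.167]
orientation: [0.452, 3.108, -0.0]
wrist_force: [-0.1, 0.4, 0.2]
grip_width: 0.0856
n 2482 z [0.00490751 0.00613767 0.00731215] mean [ 0.46316972 -0.33875952]
bore [ 0.46428708 -0.3390333 ] 0.02190414872740882
ears phase mod90 13.154151398337593 rmax 0.05058413253238038 n 789 ears midbox [ 0.46259209 -0.33873179]
[-7.08442351e-01  4.73996900e-01  1.63747416e+00  1.07950093e-04
  1.02920466e+00 -1.99058314e+00]
```

View pics/w2.png

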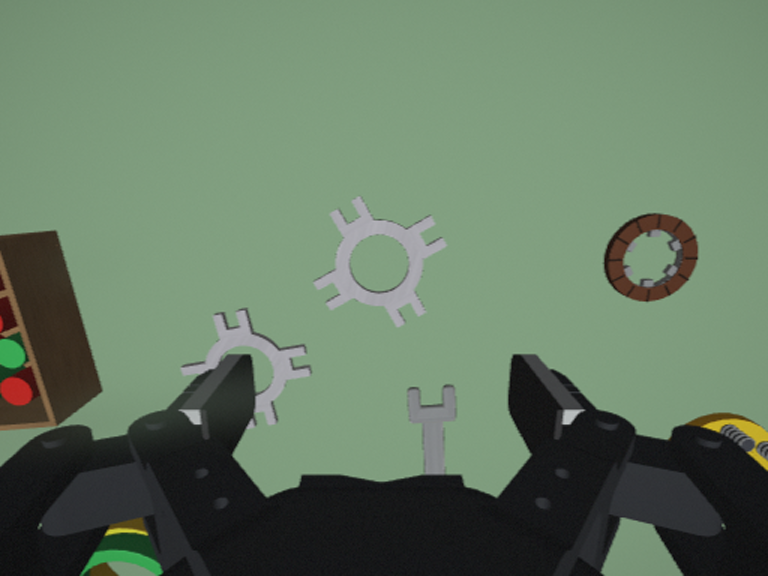

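The separator sits at (379,264) with its ears well visible. The wrench end is at (432,400) and the second disc at (652,257). I'll refine the pose from the image mask.

Run:
```python
from h import *
c=np.load('w2.npy',allow_pickle=True).item();im=c['pixels'];hsv=cv2.cvtColor(im,cv2.COLOR_RGB2HSV)
m=((hsv[...,1]<45)&(hsv[...,2]>70)).astype(np.uint8)
n,l,st,ce=cv2.connectedComponentsWithStats(m);i=l[146,253-32] if l[146,253-32] else l[200,253];
j=[k for k in range(1,n) if np.hypot(ce[k][0]-253,ce[k][1]-176)<10 and st[k][4]>800];print(j,st[j])
o=(l==j[0]).astype(np.uint8)
cs,h=cv2.findContours(o,cv2.RETR_CCOMP,cv2.CHAIN_APPROX_NONE)
inner=max([k for k in range(len(cs)) if h[0][k][3]>=0],key=lambda k:len(cs[k]))
b=onz(c,cs[inner][:,0],.006)[:,:2];print('bore',circ(b))
v,u=np.nonzero(o);t=onz(c,np.c_[u,v],.006)[:,:2]
ear=t[np.hypot(*(t-t.mean(0)).T)>.034]
# centre by 4-fold symmetry: centroid; then phase
ctr=t.mean(0);d=ear-ctr;a=np.arctan2(d[:,1],d[:,0]);print('centroid',ctr,'rmax',np.hypot(*d.T).max(),'phase',np.degrees(np.angle(np.exp(4j*a).sum()))/4%90)
# disc, second view
q=cloud(c).reshape(-1,3)
p=q[(np.hypot(*(q[:,:2]-[.5165,-.1474]).T)<.045)&(q[:,2]>.006)&(q[:,2]<.012)];t=p[:,:2];ctr=t.mean(0)
for _ in range(4):
    d=t-ctr;a=np.arctan2(d[:,1],d[:,0]);r=np.hypot(*d.T);bi=((a+np.pi)/(2*np.pi)*60).astype(int)
    e=np.array([t[bi==i][r[bi==i].argmax()] for i in range(60) if (bi==i).any()]);ctr,rad=circ(e)
d=t-ctr;r=np.hypot(*d.T);a=np.arctan2(d[:,1],d[:,0]);s=r<.0195
print('disc',ctr,rad,'phase',np.degrees(np.angle(np.exp(6j*a[s]).sum()))/6%60,s.sum(),p[:,2].mean())
```

```text
[1] [[ 208  130   91   89 2847]]
bore (array([ 0.46378012, -0.33944205]), np.float64(0.021298858913071015))
centroid [ 0.46310001 -0.33920266] rmax 0.0522413393671591 phase 13.140388479961706
disc [ 0.51663832 -0.14855157] 0.03187953266668953 phase 44.29417172583436 119 0.008067151876417298
```

```bash
python3 -m handwheel '{"slide":[[5,-1,0],[0,0,40],[0,0,40],[0,0,20],[0,0,0]],"rotation":[[0,0,0.132],[0,0,0.132],[0,0,0],[0,0,0],[0,0,0]]}' -0.74
python3 -m handwheel '{"slide":[[0,0,0]],"rotation":[[0,0,0]]}'
python3 - <<'E'
from h import *
c=robot.read_camera('wrist'); save(c,'w3.png',s=1.5); np.save('w3.npy',c,allow_pickle=True); s=robot.state()
Rt=R.from_rotvec(s['orientation']).as_matrix()
L=(cloud(c)-s['tool_pos'])@Rt
ok=(c['depth']>0)&(abs(L[...,0])<.014)&(abs(L[...,1])>.03)&(abs(L[...,1])<.06)&(L[...,2]<.02)&(L[...,2]>-.03)
for sg in(-1,1):
    p=L[ok&(np.sign(L[...,1])==sg)];print(sg,len(p),'zmax',np.percentile(p[:,2],[50,90,98,100]).round(4),'y',np.percentile(abs(p[:,1]),[0,2,50]).round(4),'x',np.percentile(p[:,0],[0,50,100]).round(4))
q=cloud(c).reshape(-1,3)
p=q[(np.hypot(*(q[:,:2]-[.4635,-.3393]).T)<.06)&(q[:,2]>.0035)&(q[:,2]<.009)]
t=(p-s['tool_pos'])@Rt; t=t[:,:2];print(len(t),'z',np.median(p[:,2]),'centroid tool',t.mean(0))
ctr=np.zeros(2)
for _ in range(6):
    d=t-ctr;a=np.arctan2(d[:,1],d[:,0]);r=np.hypot(*d.T);bi=((a+np.pi)/(2*np.pi)*48).astype(int)
    e=np.array([t[bi==i][r[bi==i].argmin()] for i in range(48) if (bi==i).any()]);ctr,rad=circ(e)
d=t-ctr;r=np.hypot(*d.T);a=np.arctan2(d[:,1],d[:,0]);k=r>.036
print('bore in tool',ctr,rad,'ear phase(45 wanted)',np.degrees(np.angle(np.exp(4j*a[k]).sum()))/4%90)
E
```

```text
time: 3.75
tool_pos: [0.4626, -0.3398, 0.0658]
orientation: [-0.858, -3.021, -0.001]
wrist_force: [0.3, -0.1, -0.0]
grip_width: 0.0746
time: 3.88
tool_pos: [0.4634, -0.341, 0.0677]
orientation: [0.859, 3.02, -0.001]
wrist_force: [-0.1, -0.3, 0.3]
grip_width: 0.0742
-1 862 zmax [-0.0217 -0.0135 -0.0101 -0.0087] y [0.0356 0.0358 0.0363] x [-0.011   0.007   0.0121]
1 860 zmax [-0.022  -0.0135 -0.0105 -0.0092] y [0.0376 0.0379 0.0383] x [-0.0111  0.0068  0.012 ]
5109 z 0.006114784125581002 centroid tool [0.00218266 0.00208037]
bore in tool [0.00044825 0.0020995 ] 0.02174080072377487 ear phase(45 wanted) 45.092235147260034
```

View pics/w3.png

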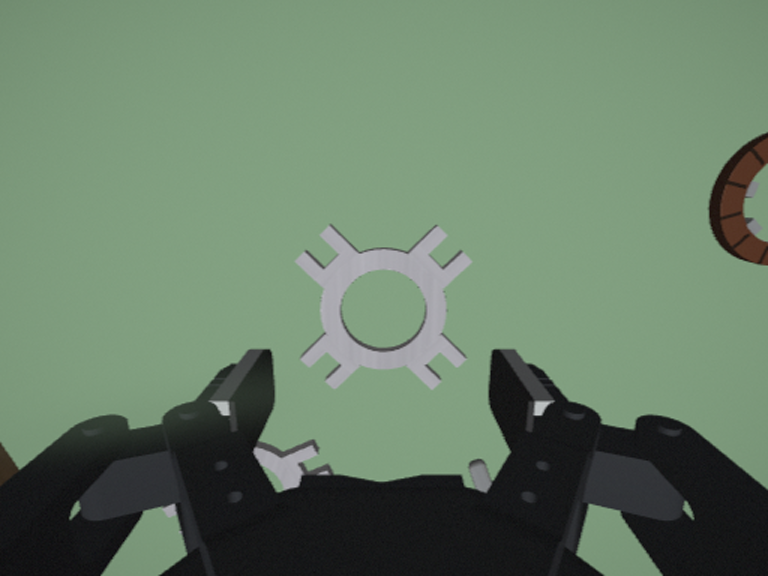

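The separator is centred between the fingers with its ears at 45° in the tool frame. The camera shows both pads about 1 mm off in y, so I'll allow for a 1 mm bias. Now descend and grip.

```bash
python3 -m handwheel '{"slide":[[0,1,30],[0,0,28],[0,0,10],[0,0,4],[0,0,0]],"rotation":[[0,0,0],[0,0,0],[0,0,0],[0,0,0],[0,0,0]]}'
python3 -m handwheel '{"slide":[[0,0,0],[0,0,0],[0,0,0],[0,0,0],[0,0,0]],"rotation":[[0,0,0],[0,0,0],[0,0,0],[0,0,0],[0,0,0]]}' 1
```

```text
time: 4.55
tool_pos: [0.4636, -0.3404, -0.0049]
orientation: [0.86, 3.02, -0.001]
wrist_force: [0.5, 0.3, -0.1]
grip_width: 0.0743
time: 5.18
tool_pos: [0.4636, -0.3405, -0.004]
orientation: [0.86, 3.02, -0.001]
wrist_force: [-3.1, 2.3, 11.4]
grip_width: 0.0612
```

```bash
python3 -m handwheel '{"slide":[[0,0,-10],[0,0,-40],[0,0,-40],[0,0,0]],"rotation":[[0,0,0],[0,0,0],[0,0,0],[0,0,0]]}'
cat > held.py <<'E'
from h import *
import sys
c=robot.read_camera('wrist'); save(c,sys.argv[1],(100,120,420,384),2.4); s=robot.state();np.save('held.npy',[c,s],allow_pickle=True)
Rt=R.from_rotvec(s['orientation']).as_matrix();L=(cloud(c)-s['tool_pos'])@Rt
ok=(c['depth']>0)&(np.hypot(L[...,0],L[...,1])<.056)&(L[...,2]<.006)&(L[...,2]>-.02)&(abs(L[...,1])<.0305+.02*(abs(L[...,0])>.014))
p=L[ok];zm=np.median(p[:,2]);p=p[abs(p[:,2]-zm)<.006]
co=np.linalg.lstsq(np.c_[p[:,:2],np.ones(len(p))],p[:,2],rcond=None)[0];print('n',len(p),'plane tilt deg',np.degrees(co[:2]),'z0 tool mm',co[2]*1e3)
t=p[:,:2];ctr=np.zeros(2)
for _ in range(6):
    d=t-ctr;a=np.arctan2(d[:,1],d[:,0]);r=np.hypot(*d.T);bi=((a+np.pi)/(2*np.pi)*48).astype(int)
    e=np.array([t[bi==i][r[bi==i].argmin()] for i in range(48) if (bi==i).any()]);ctr,rad=circ(e)
d=t-ctr;r=np.hypot(*d.T);a=np.arctan2(d[:,1],d[:,0]);k=r>.036
print('inner fit tool mm',ctr*1e3,rad*1e3)
if k.sum()>50: print('ear phase',np.degrees(np.angle(np.exp(4j*a[k]).sum()))/4%90)
k=r<.019
if k.sum()>20: print('teeth phase mod60 tool',np.degrees(np.angle(np.exp(6j*a[k]).sum()))/6%60)
print(s['tool_pos'],s['wrist_force'],s['grip_width'])
E
python3 held.py w4.png
```

```text
time: 5.68
tool_pos: [0.4645, -0.3413, 0.0877]
orientation: [0.859, 3.016, -0.004]
wrist_force: [-0.3, 0.3, -2.3]
grip_width: 0.0612
n 11036 plane tilt deg [0.11896954 0.10921459] z0 tool mm -11.709094929644372
inner fit tool mm [-0.89186749  0.79074386] 21.511286660150514
ear phase 45.03107787316531
[ 0.46362509 -0.34053117  0.08570954] [-0.28901591 -0.74895965 -2.57981008] 0.061231683530773226
```

View pics/w4.png

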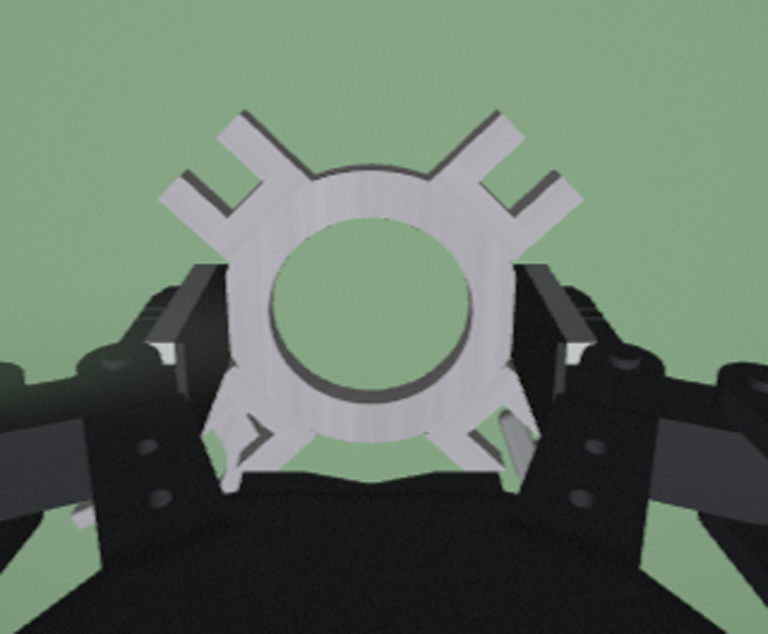

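The plate is held flat: its bore is centred, its ears are at 45.0° and its underside is 5.7 mm behind the TCP. Carry it over the clutch.

```bash
python3 -m handwheel '{"slide":[[9,26,-25],[17,50,-25],[17,51,-20],[18,52,0],[18,52,0]],"rotation":[[0,0,0],[0,0,0],[0,0,0],[0,0,0],[0,0,0]]}'; python3 -m handwheel '{"slide":[[18,52,0],[18,52,0],[18,52,0],[17,51,0],[7,26,0]],"rotation":[[0,0,0],[0,0,0],[0,0,0],[0,0,0],[0,0,0]]}'
python3 -m handwheel '{"slide":[[0,0,0],[0,0,0],[0,0,15],[0,0,0],[0,0,0]],"rotation":[[0,0,-0.127],[0,0,-0.127],[0,0,-0.128],[0,0,0],[0,0,0]]}'
cat > fit.py <<'E'
from h import *
import sys
c=robot.read_camera('wrist'); save(c,sys.argv[1],(100,120,420,384),2.4); s=robot.state()
Rt=R.from_rotvec(s['orientation']).as_matrix();P=cloud(c);L=(P-s['tool_pos'])@Rt;W=P[...,2]
print('tool',s['tool_pos'],'yaw y',np.degrees(np.arctan2(Rt[1,1],Rt[0,1])),s['grip_width'])
rr=np.hypot(L[...,0],L[...,1])
h=L[(rr<.03)&(W>.087)&(W<.093)]
if len(h): print('hub top',len(h),((h.max(0)+h.min(0))/2*1e3).round(2),(np.ptp(h,axis=0)*1e3).round(1))
m=(rr>.03)&(rr<.056)&(W>.0715)&(W<.079)
n,l,st,ce=cv2.connectedComponentsWithStats(m.astype(np.uint8))
tops=[]
for i in range(1,n):
    if st[i][4]>15:
        p=L[l==i];w=W[l==i];t=p[w>w.max()-.003].mean(0);tops.append(t);print('pin',st[i][4],(t*1e3).round(2),'top z',w.max().round(4),'r',np.hypot(*t[:2]).round(4),'ang',np.degrees(np.arctan2(t[1],t[0])).round(2))
E
python3 fit.py w5.png; python3 held.py w5h.png
```

```text
time: 6.35
tool_pos: [0.5173, -0.1003, 0.1534]
orientation: [-0.86, -3.02, 0.0]
wrist_force: [1.5, -0.9, -1.9]
grip_width: 0.0611
time: 6.98
tool_pos: [0.5736, 0.1394, 0.1528]
orientation: [-0.857, -3.02, 0.001]
wrist_force: [0.7, -0.5, -3.2]
grip_width: 0.061
time: 7.6
tool_pos: [0.574, 0.1369, 0.139]
orientation: [-0.275, -3.129, 0.0]
wrist_force: [-0.1, 0.8, -2.0]
grip_width: 0.0611
tool [0.57414389 0.13698913 0.13933309] yaw y 79.967046398028 0.06105710956234098
hub top 587 [-6.67  0.34 49.76] [16.8 27.   5.1]
pin 108 [ 28.36 -29.08  63.35] top z 0.0777 r 0.0406 ang -45.72
pin 114 [28.32 30.06 63.43] top z 0.0779 r 0.0413 ang 46.7
pin 83 [-30.72 -28.61  63.64] top z 0.0776 r 0.042 ang -137.04
pin 92 [-30.45  30.21  63.3 ] top z 0.0778 r 0.0429 ang 135.23
n 11033 plane tilt deg [-0.04339239  0.05455154] z0 tool mm -9.536701892303427
inner fit tool mm [0.06532341 1.02204735] 21.514748397112
ear phase 45.07761480562063
[0.57425457 0.13697461 0.13951522] [-0.36582791  0.048725   -1.76355964] 0.060876467767321765
```

View pics/w5.png

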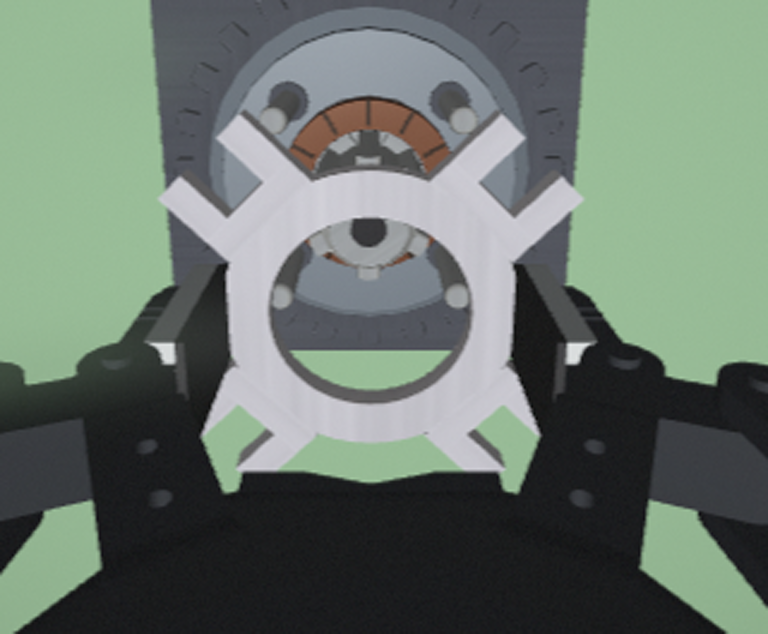

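Over the clutch the ears line up with the pins at (272,118), (462,118), (282,297) and (457,297). The remaining offset is about x -1.1, y -0.4 mm. Correct it, then lower in steps while watching the force.

```bash
python3 -m handwheel '{"slide":[[-1.1,-0.4,0],[0,0,25],[0,0,25],[0,0,5],[0,0,0]],"rotation":[[0,0,0],[0,0,0],[0,0,0],[0,0,0],[0,0,0]]}'; python3 -m handwheel '{"slide":[[0,0,5],[0,0,5],[0,0,3],[0,0,3],[0,0,0]],"rotation":[[0,0,0],[0,0,0],[0,0,0],[0,0,0],[0,0,0]]}'; python3 held.py w6.png
```

```text
time: 8.32
tool_pos: [0.5754, 0.1364, 0.0848]
orientation: [0.272, 3.129, 0.0]
wrist_force: [-1.3, -0.8, -1.2]
grip_width: 0.0608
time: 8.95
tool_pos: [0.575, 0.1364, 0.0681]
orientation: [-0.271, -3.129, 0.0]
wrist_force: [-0.6, -0.4, -1.7]
grip_width: 0.0606
n 12894 plane tilt deg [0.15343509 0.02404407] z0 tool mm -9.647421283085412
inner fit tool mm [-3.47773624  0.86723475] 17.353247629539077
ear phase 45.10390473133688
teeth phase mod60 tool 31.130803037471875
[0.57513276 0.13638918 0.06823856] [ 0.84733702  0.53011872 -1.51560912] 0.06107223719378507
```

View pics/w6.png

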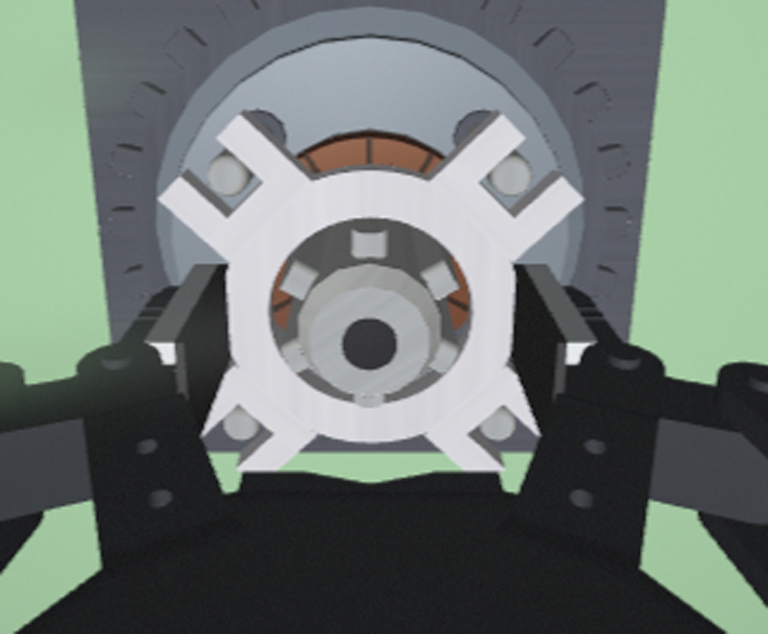

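All four pins sit in the notches with no side force. Keep lowering.

```bash
python3 -m handwheel '{"slide":[[0,0,8],[0,0,8],[0,0,6],[0,0,2],[0,0,0]],"rotation":[[0,0,0],[0,0,0],[0,0,0],[0,0,0],[0,0,0]]}'; python3 -m handwheel '{"slide":[[0,0,2],[0,0,1.5],[0,0,0],[0,0,0]],"rotation":[[0,0,0],[0,0,0],[0,0,0],[0,0,0]]}'
```

```text
time: 9.62
tool_pos: [0.5751, 0.1364, 0.0442]
orientation: [-0.271, -3.13, 0.0]
wrist_force: [-0.4, 0.1, -2.2]
grip_width: 0.0609
time: 10.12
tool_pos: [0.5752, 0.1364, 0.0408]
orientation: [0.271, 3.13, -0.0]
wrist_force: [-0.4, -0.1, -2.3]
grip_width: 0.061
```

```bash
python3 -m handwheel '{"slide":[[0,0,0.5],[0,0,0.5],[0,0,0]],"rotation":[[0,0,0],[0,0,0],[0,0,0]]}'; python3 -m handwheel '{"slide":[[0,0,0.5],[0,0,0.5],[0,0,0]],"rotation":[[0,0,0],[0,0,0],[0,0,0]]}'
```

```text
time: 10.5
tool_pos: [0.5752, 0.1364, 0.0401]
orientation: [0.271, 3.13, 0.0]
wrist_force: [-2.2, -0.6, 4.0]
grip_width: 0.0613
time: 10.88
tool_pos: [0.5753, 0.1364, 0.04]
orientation: [0.271, 3.13, 0.0]
wrist_force: [-6.1, -0.6, 15.7]
grip_width: 0.0607
```

Contact at TCP z 0.040, the predicted seating height. Relax the load, release and lift.

```bash
python3 -m handwheel '{"slide":[[0,0,-0.8],[0,0,0],[0,0,0],[0,0,0],[0,0,0]],"rotation":[[0,0,0],[0,0,0],[0,0,0],[0,0,0],[0,0,0]]}' -0.74;  python3 -m handwheel '{"slide":[[0,0,-10],[0,0,-40],[0,0,-50],[0,0,-40],[0,0,0]],"rotation":[[0,0,0],[0,0,0],[0,0,0],[0,0,0],[0,0,0]]}'
python3 -m handwheel '{"slide":[[0,0,0]],"rotation":[[0,0,0]]}'
python3 - <<'E'
from h import *
c=robot.read_camera('wrist'); save(c,'w7.png',(100,60,420,324),2.4);s=robot.state()
P=cloud(c);q=P.reshape(-1,3);C=np.array([.5753,.1374])
r=np.hypot(*(q[:,:2]-C).T);a=np.degrees(np.arctan2(*(q[:,:2]-C).T[::-1]))
p=q[(r>.0235)&(r<.031)&(q[:,2]>.03)&(q[:,2]<.06)];co=np.linalg.lstsq(np.c_[p[:,:2]-C,np.ones(len(p))],p[:,2],rcond=None)[0]
print('sep top',len(p),co[2],np.degrees(co[:2]),np.percentile(p[:,2],[5,50,95]));print(s['tool_pos'])
p=q[(r<.014)&(q[:,2]>.087)];print('hub z',np.median(p[:,2]))
E
```

```text
time: 11.5
tool_pos: [0.5751, 0.1364, 0.0395]
orientation: [-0.271, -3.13, 0.0]
wrist_force: [0.2, 0.1, -0.5]
grip_width: 0.0745
time: 12.12
tool_pos: [0.5767, 0.1367, 0.1835]
orientation: [0.27, 3.124, 0.002]
wrist_force: [0.3, -0.1, -0.5]
grip_width: 0.0746
time: 12.25
tool_pos: [0.5748, 0.1364, 0.1794]
orientation: [-0.271, -3.129, 0.0]
wrist_force: [-0.1, 0.7, -0.8]
grip_width: 0.0744
sep top 1081 0.05021343717248528 [0.09742754 0.04270261] [0.04904027 0.05018374 0.051293  ]
[0.57459834 0.13631278 0.17879692]
hub z 0.26464237213447744
```

View pics/w7.png

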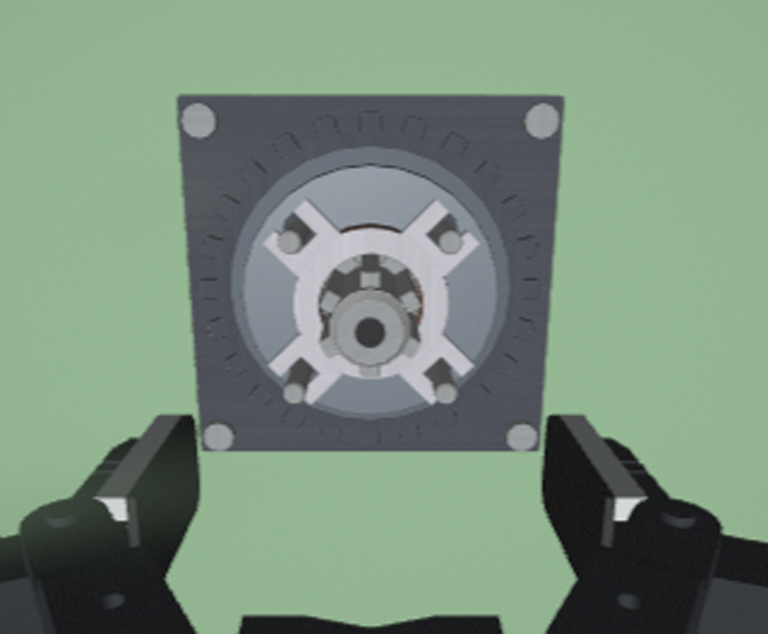

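The separator lies flat, tilted about 0.1° at most. Its top reads 50.2 mm against 50 wanted, and the pins at (289,242), (452,242), (293,392) and (446,392) stand in their notches. Now the disc.

```bash
python3 -m handwheel '{"slide":[[1,-40,0],[2,-58,0],[2,-58,0],[2,-58,0],[1,-58,0]],"rotation":[[0,0,0],[0,0,0],[0,0,0],[0,0,0],[0,0,0]]}'; python3 -m handwheel '{"slide":[[0,-19,0],[0,0,35],[0,0,35],[0,0,30],[0,0,12]],"rotation":[[0,0,0.1555],[0,0,0.1555],[0,0,0.1555],[0,0,0.1555],[0,0,0]]}'
python3 -m handwheel '{"slide":[[0,0,0],[0,0,0],[0,0,0]],"rotation":[[0,0,0],[0,0,0],[0,0,0]]}'
python3 - <<'E'
from h import *
c=robot.read_camera('wrist'); save(c,'w8.png',(100,60,420,324),2.4);s=robot.state()
Rt=R.from_rotvec(s['orientation']).as_matrix();P=cloud(c);L=(P-s['tool_pos'])@Rt;W=P[...,2]
print(s['tool_pos'],'yaw y',np.degrees(np.arctan2(Rt[1,1],Rt[0,1])))
t=L[(np.hypot(L[...,0],L[...,1])<.045)&(W>.0065)&(W<.0105)][:,:2];ctr=t.mean(0)
for _ in range(5):
    d=t-ctr;a=np.arctan2(d[:,1],d[:,0]);r=np.hypot(*d.T);bi=((a+np.pi)/(2*np.pi)*72).astype(int)
    e=np.array([t[bi==i][r[bi==i].argmax()] for i in range(72) if (bi==i).any()]);ctr,rad=circ(e)
d=t-ctr;r=np.hypot(*d.T);a=np.arctan2(d[:,1],d[:,0]);k=(r<.0195)
print('disc tool mm',ctr*1e3,rad*1e3,'teeth mod60 (30 wanted)',np.degrees(np.angle(np.exp(6j*a[k]).sum()))/6%60,k.sum(),len(t))
E
```

```text
time: 12.92
tool_pos: [0.5194, -0.1317, 0.1786]
orientation: [-0.271, -3.128, -0.001]
wrist_force: [1.0, 0.9, -0.9]
grip_width: 0.0741
time: 13.55
tool_pos: [0.516, -0.1485, 0.0653]
orientation: [-1.213, -2.894, 0.0]
wrist_force: [0.6, 0.2, -0.2]
grip_width: 0.0742
time: 13.92
tool_pos: [0.5177, -0.1491, 0.0685]
orientation: [1.214, 2.896, 0.0]
wrist_force: [0.5, 0.0, 0.4]
grip_width: 0.0742
[ 0.51765216 -0.14902997  0.06841194] yaw y 44.50551524762903
disc tool mm [ 1.17463371 -0.13467921] 31.846669489796913 teeth mod60 (30 wanted) 30.678241884892312 137 3285
```

View pics/w8.png

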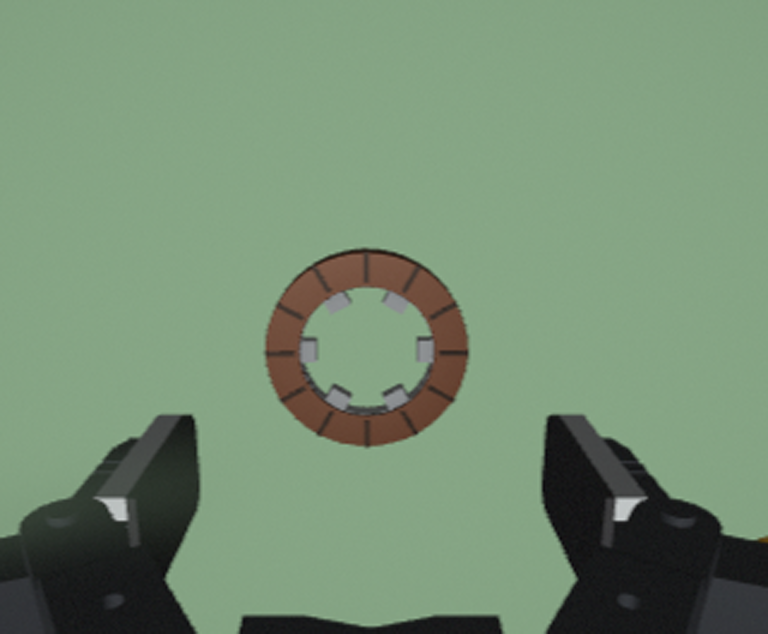

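Disc centred at (367,350) with two teeth on the jaw axis, as wanted. Correct the offset, descend and grip.

```bash
python3 -m handwheel '{"slide":[[1,-1,30],[0,0,28],[0,0,10],[0,0,3.5],[0,0,0]],"rotation":[[0,0,0.006],[0,0,0],[0,0,0],[0,0,0],[0,0,0]]}'
python3 -m handwheel '{"slide":[[0,0,0],[0,0,0],[0,0,0],[0,0,0],[0,0,0]],"rotation":[[0,0,0],[0,0,0],[0,0,0],[0,0,0],[0,0,0]]}' 1
python3 -m handwheel '{"slide":[[0,0,-10],[0,0,-40],[0,0,-50],[0,0,-40],[0,0,-20]],"rotation":[[0,0,0],[0,0,0],[0,0,0],[0,0,0],[0,0,0]]}'
```

```text
time: 14.6
tool_pos: [0.5163, -0.149, -0.0032]
orientation: [1.224, 2.892, 0.0]
wrist_force: [-0.5, 0.2, 0.4]
grip_width: 0.0745
time: 15.22
tool_pos: [0.5163, -0.1491, -0.0021]
orientation: [1.224, 2.892, 0.0]
wrist_force: [-5.3, 0.2, 15.6]
grip_width: 0.0615
time: 15.85
tool_pos: [0.5165, -0.1491, 0.1591]
orientation: [1.223, 2.89, 0.0]
wrist_force: [-0.4, 0.2, -1.6]
grip_width: 0.0609
```

```bash
python3 -m handwheel '{"slide":[[20,29,0],[32,46,0],[32,46,0],[32,47,0],[32,47,0]],"rotation":[[0,0,0],[0,0,0],[0,0,0],[0,0,0],[0,0,0]]}'; python3 -m handwheel '{"slide":[[16,26,0],[0,0,0],[0,0,5],[0,0,10],[0,0,5]],"rotation":[[0,0,0],[0,0,-0.1565],[0,0,-0.1565],[0,0,-0.1565],[0,0,-0.1565]]}'
python3 -m handwheel '{"slide":[[0,0,0],[0,0,0],[0,0,0]],"rotation":[[0,0,0],[0,0,0],[0,0,0]]}'
python3 fit.py w9.png; python3 held.py w9h.png
```

```text
time: 16.48
tool_pos: [0.5673, 0.1089, 0.1569]
orientation: [1.224, 2.892, 0.001]
wrist_force: [0.9, -0.1, -0.9]
grip_width: 0.0608
time: 17.1
tool_pos: [0.5744, 0.1367, 0.1363]
orientation: [-0.266, -3.13, 0.0]
wrist_force: [0.0, 0.3, -1.1]
grip_width: 0.0609
time: 17.48
tool_pos: [0.5748, 0.1367, 0.1365]
orientation: [0.277, 3.129, 0.0]
wrist_force: [0.2, -0.4, -1.4]
grip_width: 0.061
tool [0.57475772 0.1366388  0.13641572] yaw y 79.8994708840754 0.06056396521874131
hub top 413 [-6.34  0.8  46.57] [16.  20.2  5.3]
pin 117 [ 28.9  -28.81  60.47] top z 0.0777 r 0.0408 ang -44.91
pin 116 [29.06 29.98 60.41] top z 0.0779 r 0.0418 ang 45.9
n 7789 plane tilt deg [-0.24049402  0.33629948] z0 tool mm -9.648195278044668
inner fit tool mm [0.08227475 1.02344526] 18.51353843921289
teeth phase mod60 tool 29.477396984412668
[0.57474971 0.13665999 0.1363538 ] [-0.52690471  0.13142699 -0.50039509] 0.06087352076288337
```

View pics/w9.png

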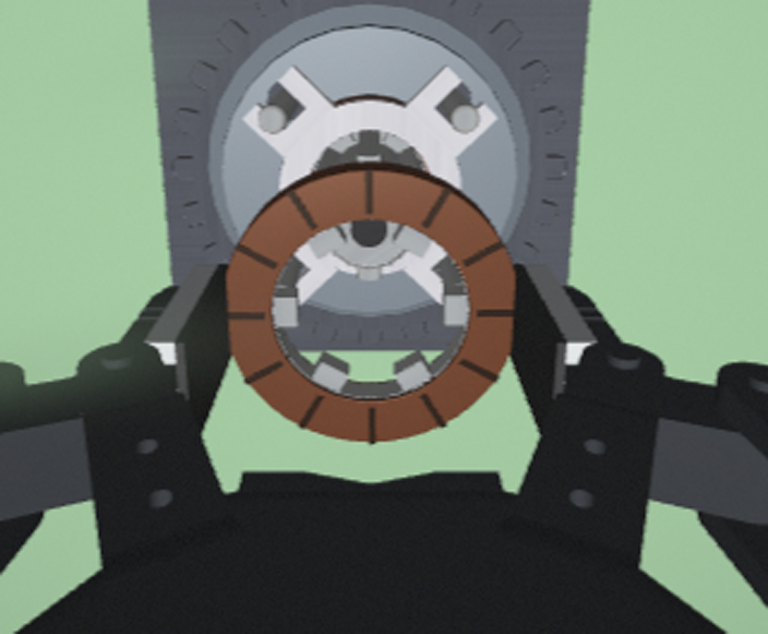

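The disc is held level, with its teeth within about 0.5° of the grooves and its offset close to the plate's. Correct by x -0.5, y -0.3 and lower.

```bash
python3 -m handwheel '{"slide":[[-0.5,-0.3,10],[0,0,20],[0,0,11],[0,0,3],[0,0,0]],"rotation":[[0,0,0],[0,0,0],[0,0,0],[0,0,0],[0,0,0]]}'; python3 -m handwheel '{"slide":[[0,0,2],[0,0,2],[0,0,2],[0,0,2],[0,0,0]],"rotation":[[0,0,0],[0,0,0],[0,0,0],[0,0,0],[0,0,0]]}'
python3 held.py w10.png
```

```text
time: 18.2
tool_pos: [0.5752, 0.1363, 0.0922]
orientation: [0.274, 3.13, 0.0]
wrist_force: [0.1, -0.5, -0.6]
grip_width: 0.0608
time: 18.82
tool_pos: [0.575, 0.1362, 0.0839]
orientation: [-0.274, -3.129, 0.0]
wrist_force: [1.0, 0.6, -0.7]
grip_width: 0.0608
n 9611 plane tilt deg [-0.28965318  0.373567  ] z0 tool mm -8.767244606842231
inner fit tool mm [-0.27683547 -1.06515259] 2.119835679279465
teeth phase mod60 tool 29.471276385329247
[0.5751008  0.13623345 0.08403306] [ 0.50883944  0.32678119 -1.34213654] 0.061006859930817794
```

View pics/w10.png

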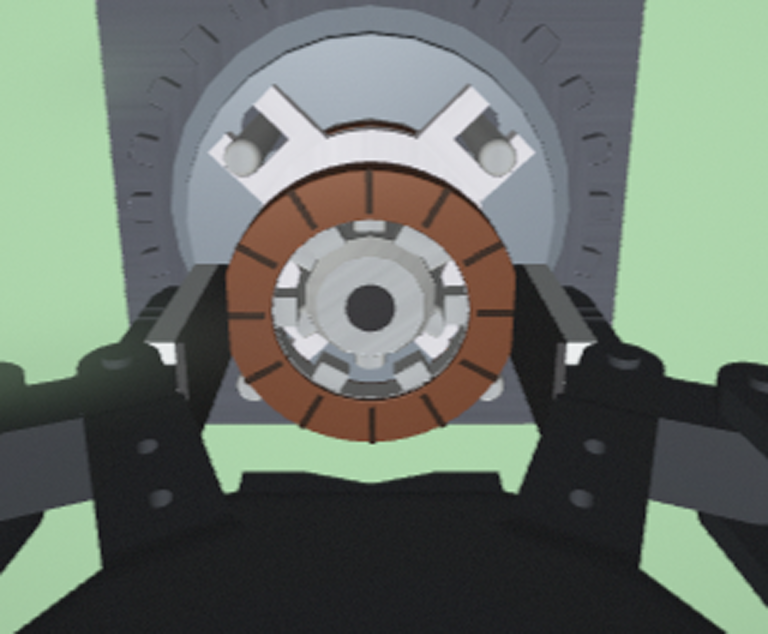

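The hub nose is inside the teeth, and each key sits in a gap between teeth with no contact force. That was my last allowed view, so I continue on force and numbers.

```bash
python3 -m handwheel '{"slide":[[0,0,2],[0,0,2],[0,0,2],[0,0,2],[0,0,0]],"rotation":[[0,0,0],[0,0,0],[0,0,0],[0,0,0],[0,0,0]]}'
```

```text
time: 19.5
tool_pos: [0.575, 0.1362, 0.0759]
orientation: [-0.274, -3.129, 0.0]
wrist_force: [-0.1, -0.1, -1.3]
grip_width: 0.0608
```

```bash
python3 -m handwheel '{"slide":[[0,0,4],[0,0,4],[0,0,4],[0,0,4],[0,0,0]],"rotation":[[0,0,0],[0,0,0],[0,0,0],[0,0,0],[0,0,0]]}'
python3 -m handwheel '{"slide":[[0,0,3],[0,0,3],[0,0,2],[0,0,1.5],[0,0,0]],"rotation":[[0,0,0],[0,0,0],[0,0,0],[0,0,0],[0,0,0]]}'
```

```text
time: 20.12
tool_pos: [0.5749, 0.1362, 0.0597]
orientation: [-0.274, -3.129, 0.0]
wrist_force: [-0.7, -0.8, -0.6]
grip_width: 0.0607
time: 20.75
tool_pos: [0.5751, 0.1362, 0.0505]
orientation: [-0.274, -3.129, 0.0]
wrist_force: [0.1, -0.1, -0.8]
grip_width: 0.0613
```

```bash
python3 -m handwheel '{"slide":[[0,0,0.8],[0,0,0.7],[0,0,0],[0,0,0]],"rotation":[[0,0,0],[0,0,0],[0,0,0],[0,0,0]]}'
python3 -m handwheel '{"slide":[[0,0,0.5],[0,0,0.5],[0,0,0],[0,0,0]],"rotation":[[0,0,0],[0,0,0],[0,0,0],[0,0,0]]}'
```

```text
time: 21.25
tool_pos: [0.5751, 0.1362, 0.0491]
orientation: [0.274, 3.13, -0.0]
wrist_force: [0.0, -0.7, -1.0]
grip_width: 0.0609
time: 21.75
tool_pos: [0.5751, 0.1363, 0.0481]
orientation: [0.274, 3.13, -0.0]
wrist_force: [-0.7, 0.3, 0.6]
grip_width: 0.0609
```

```bash
python3 -m handwheel '{"slide":[[0,0,0.5],[0,0,0.3],[0,0,0],[0,0,0]],"rotation":[[0,0,0],[0,0,0],[0,0,0],[0,0,0]]}'
```

```text
time: 22.25
tool_pos: [0.5751, 0.1363, 0.048]
orientation: [0.274, 3.129, 0.0]
wrist_force: [-4.2, -1.4, 8.4]
grip_width: 0.0609
```

Seated at 0.048, as predicted. Release, lift clear and measure.

```bash
python3 -m handwheel '{"slide":[[0,0,-0.4],[0,0,0],[0,0,0],[0,0,0],[0,0,0]],"rotation":[[0,0,0],[0,0,0],[0,0,0],[0,0,0],[0,0,0]]}' -0.74;  python3 -m handwheel '{"slide":[[0,0,-10],[0,0,-40],[0,0,-50],[0,0,-40],[0,0,0]],"rotation":[[0,0,0],[0,0,0],[0,0,0],[0,0,0],[0,0,0]]}'
python3 -m handwheel '{"slide":[[0,0,0],[0,0,0]],"rotation":[[0,0,0],[0,0,0]]}'
python3 - <<'E'
from h import *
c=robot.read_camera('wrist'); P=cloud(c);q=P.reshape(-1,3);rgb=c['pixels'].reshape(-1,3).astype(int);C=np.array([.5753,.1374])
d=q[:,:2]-C;r=np.hypot(*d.T);brown=rgb[:,0]-rgb[:,2]>25
def pl(m,n):
    p=q[m];co=np.linalg.lstsq(np.c_[p[:,:2]-C,np.ones(len(p))],p[:,2],rcond=None)[0];print(n,len(p),'z',co[2],'tilt deg',np.degrees(co[:2]),np.percentile(p[:,2],[5,50,95]))
pl((r>.022)&(r<.031)&(q[:,2]>.045)&(q[:,2]<.09)&brown,'disc top (58)')
pl((r>.036)&(r<.049)&(q[:,2]>.04)&(q[:,2]<.056),'ears top (50)')
pl((r>.0505)&(r<.054)&(q[:,2]>.02)&(q[:,2]<.04),'flange (32)')
m=(r<.034)&(q[:,2]>.055)&(q[:,2]<.062)&brown;p=q[m];print('disc xy',circ(p[np.hypot(*(p[:,:2]-C).T)>.0305][:,:2]))
print(robot.state()['tool_pos'],robot.state()['wrist_force'])
E
```

```text
time: 22.88
tool_pos: [0.5751, 0.1362, 0.0476]
orientation: [-0.274, -3.13, 0.0]
wrist_force: [-0.6, 0.2, -0.1]
grip_width: 0.0743
time: 23.5
tool_pos: [0.5766, 0.1365, 0.1916]
orientation: [0.274, 3.123, 0.002]
wrist_force: [0.8, -0.1, -0.4]
grip_width: 0.074
time: 23.75
tool_pos: [0.5746, 0.1362, 0.1866]
orientation: [-0.274, -3.128, 0.001]
wrist_force: [1.0, -0.3, -0.2]
grip_width: 0.0742
disc top (58) 1294 z 0.05815892874122334 tilt deg [-0.09399887  0.05617349] [0.05699934 0.0581743  0.05929239]
ears top (50) 821 z 0.04987190796121387 tilt deg [ 0.13100246 -0.05633612] [0.04578698 0.05011089 0.05178147]
flange (32) 827 z 0.03216170402298776 tilt deg [-0.0452531   0.05666257] [0.03103105 0.03220189 0.0333126 ]
disc xy (array([0.57542676, 0.13728411]), np.float64(0.031093079162010394))
[0.57462498 0.13617215 0.18663642] [-0.68685987  0.74616417  0.01922544]
```

All measured heights agree with the targets, and the gripper is clear.

```bash
python3 -c "
from workcell import robot
print(robot.hand_in())"
```

```text
the job is handed in; nothing more can be done
None
```

I fitted the separator plate nearest the base over the four drive pins, then the second friction disc on the hub. I lowered each until the wrist force showed contact at its predicted seating height, released it and handed the job in at about 24 s of the 58 s allowed.

- **Heights:** the last wrist camera reading gave the disc top at 58.2 mm (58 wanted), the separator ears at 49.9 mm (50 wanted) and the flange at 32.2 mm (32 wanted). Tilts were about 0.15° at most.
- **Forces:** the highest wrist force I read was about 17 N, and no side contact showed on the way down.
- **Other objects:** I never moved the tool near the pressure plate, wrench, hook bin or grease tin. I took no final picture to confirm that they stayed put.
- **What disagreed:** the gripper read about 61 mm on the 64 mm rims. The wrist camera sat about 1 mm off along the jaw axis, which I corrected for. My picture allowance ran out before the disc's final descent, so its seating is checked by force and depth only.

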